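# Make up two guests' bedside trays

## Robot

A 6-joint arm with a two-finger parallel gripper is mounted at the origin on the work surface. World frame = base frame: x ahead of the robot, y to its left, z up, the work surface at z = 0. Lengths are in m, angles in rad, forces in N, time in s.
With the tool pointing down it reaches from about 0.375 to 0.975 m from the base axis. Payload 3.8 kg.
Tool frame: the origin (TCP) lies at the very end of the fingers, on their centre line; the grasp point (between the pads) lies 19 mm behind it; z points along the fingers, y is the line along which they close (so a half turn about z gives the same grasp; the last joint's range is limited). The gripper opens to 85 mm and grips with 20 to 120 N. Pads are 22 mm wide; open, the fingers measure 114 mm over their backs; the gripper's body (76 mm by 85 mm) begins 54 mm behind the grasp point. The pads swing forward as they close: fully open they stand 13 mm farther back than shut.
Start: joints at [1.134, 0.264, 1.604, -0, 1.274, -0.037], TCP at [0.263, 0.622, 0.231] pointing down, gripper open.
Joint ranges: [-2.63, 2.63], [-0.94, 2.18], [0.31, 2.57], [-1.31, 4.45], [0, 2.66], [-2.55, 2.55]. Speed limits (rad/s): [2.57, 2.57, 3.14, 3.14, 3.14, 3.14].

## Interface

Orientations are given as a rotation vector (axis times angle).
In Python, from workcell import read_state, read_camera, calibration, finish_job gives the robot as it stands.
- The arm moves only by the tool step_arm, never from a script. Its argument "commands" is a list of rows, each an object of numbers: "fingers": the gripper's target within -1 to 1 (shut at 1, half-way at 0, fully open at -1); "dx", "dy", "dz": the shift along the tool's x, y, z in m; "roll": the turn about the tool's z in degrees. In form: [{"fingers": .., "dx": .., "dy": .., "dz": .., "roll": ..}, ...]. A call has 1 to 8 rows; each row is the pose to reach, as a shift and turn from the pose commanded when the call began, along the tool's axes at that moment; what a row does not reach only later rows make up. A row lasts 1/8 s, in which the tool goes at most 62.5 mm and 10.7 degrees, less where a joint would pass 70% of its speed; a pose out of reach is approached as far as the arm can. A call with a gripper value outside its range is refused whole. The fingers move at their own pace and stop on an object; "squeeze" is the grip in N (left out, the last holds). Time passes only in rows, so rows that repeat a pose let the fingers close. It gives the time, the measured TCP pose, the force, the opening and the grip force at its end, in the units of the state.
- read_state(): the state, without advancing time (a new reading comes with each control period).
- read_camera(name): name is "scene" or "top"; returns (picture, depth): 420x560x3 uint8, blue, green, red; 420x560 float32, m along the optical axis (not along the pixel's ray), 0 where there is no reading.
- calibration(name): a dict with "intrinsics" (3x3 intrinsics, pixels), "world_to_cam" (4x4, takes a point from world to camera coordinates). Camera axes: x right, y up, looking along -z (the intrinsics and any distortion apply to the point x, -y, -z); pixel columns grow to the right and rows downward; lengths in m; the calibration is good to about 2 mm. A picture is of the moment at which its call begins. calibration takes no time and is no camera call.
- finish_job(): hands the job in; it is judged then, once.
The state is a dict: "time": time; "q": joint angles; "joint_vel": joint speeds; "joint_torque": joint torques, N m; "tool_pos": TCP position; "tcp_rot": TCP orientation; "wrist_force": force on the tool from outside, world axes, zero at the start; "torque": the same for the moment, N m; "width": opening from 0.0 (shut) to 1.0 (fully open); "grip_force": force on a finger pad.
Only numpy, scipy, OpenCV 4.12 (cv2) and the standard library are available. Lean on these libraries where they do the work, as an engineer would, in place of code of your own. Each camera call takes 0.05 s, during which the arm holds its last target. There are 200 camera calls.

## Task

Make up the two bedside trays for tonight's guests. The blue tray gets the white mug standing centred on its cork coaster, the red book lying centred and square on its grey pad (its length along the pad's length), and the black glasses case lying centred on top of the red book, lengthwise along it; the brown wooden tray gets the amber candle jar standing centred on its coaster and the yellow book centred and square on its pad in the same way. Leave the green book, the clock and the stack of large books where they are.

Things in the scene. Friction and masses are not known exactly. Their poses are not given: they have to be found in the camera images.
- blue_tray: Blue serving tray, 280 mm long (its y) x 140 mm wide (its x), fixed; 5 mm rim, 14 mm high. Inside, a round cork coaster, 96 mm across, centred at (0, +70 mm) in the tray's x, y, and a grey felt pad centred at (0, -60 mm), 120 mm along x by 90 mm along y; both tops are 8 mm above the tray's underside. Origin: centre of the underside, z up.
- wood_tray: Dark brown wooden serving tray, 280 mm long (its y) x 140 mm wide (its x), fixed; 5 mm rim, 14 mm high. Inside, a round cork coaster, 96 mm across, centred at (0, +70 mm) in the tray's x, y, and a grey felt pad centred at (0, -60 mm), 120 mm along x by 90 mm along y; both tops are 8 mm above the tray's underside. Origin: centre of the underside, z up.
- red_book: Red pocket book lying flat, cream page edges, 100 mm long (its x axis) x 64 mm wide (its y axis) x 22 mm thick; origin at the centre of its underside. Rigid, about 0.12 kg; it starts with its length roughly across the robot's forward direction.
- yellow_book: Yellow pocket book lying flat, cream page edges, 100 mm long (its x axis) x 64 mm wide (its y axis) x 22 mm thick; origin at the centre of its underside. Rigid, about 0.12 kg; it starts with its length roughly across the robot's forward direction.
- glasses_case: Black hard-shell glasses case with a thin steel seam, lying flat, rounded edges, 130 mm long (its x axis) x 52 mm wide (its y axis) x 34 mm high, flat underside; origin at the centre of its underside. About 0.09 kg.
- white_mug: White ceramic mug standing upright, open at the top, 66 mm across and 70 mm high, with one handle on its +y side (so grasp it across its x axis); origin at the centre of its underside. About 0.25 kg; its handle starts roughly towards the robot.
- candle_jar: Round amber glass candle jar with a brass lid, standing upright, 60 mm in diameter and 68 mm high with the lid; origin at the centre of its underside. About 0.25 kg.
- green_book: Bystander, to be left alone: green pocket book, 100 x 64 x 22 mm, lying flat; origin at the centre of its underside.
- clock: Bystander, to be left alone: round black alarm clock with a white dial on a brass foot, 84 mm wide, 40 mm deep, 102 mm high; origin at the centre of its underside.
- book_stack: Bystander, to be left alone: stack of two large hardbacks (blue below, pinkish above) with folded black reading glasses on it, one piece, 210 mm long (its x axis) x 145 mm wide, 65 mm high; origin at the centre of its underside.
Not all that is in view belongs to the job. Of the things that look like the candle_jar, take the one that is farthest from the robot's base at the start.

How it is judged:
By the outcome, as a careful person would: the job done as asked, in the order asked, and still so for the second after the job is handed in, with the robot touching nothing.
It also fails if it takes over 133 s, if anything falls off the work surface, if the arm or the gripper's body presses on something with over 40 N, if the wrist force passes 120 N, or if a joint passes its speed limit or range.

## Working session

There is one attempt and no reset: what is moved stays moved. The work goes in short steps, Python scripts to look and compute and a tool call to move; the robot and the scene stay as the last step left them, time stands still between calls to the robot, and variables do not carry over. Pictures are saved under pics/ and viewed, at most 14 in all, crops included, and the job is handed in when it is done.

Besides the shell and the picture viewer there is one more tool, called after "Emit:" in YAML: its name, and indented under it one key for each argument. step_arm: Moves the arm, as the interface text tells. Its arguments: {"type":"object","properties":{"commands":{"type":"array","items":{"type":"object","properties":{"fingers":{"type":"number"},"dx":{"type":"number"},"dy":{"type":"number"},"dz":{"type":"number"},"roll":{"type":"number"}}}},"squeeze":{"type":"number"}},"required":["commands"]}

```bash
mkdir -p pics; ls; python3 - <<'E'
from workcell import *
import cv2,numpy as np
for n in("scene","top"):
    p,d=read_camera(n); cv2.imwrite(f"pics/{n}0.png",p); np.save(f"pics/{n}0.npy",d)
    c=calibration(n); print(n,{k:np.round(v,4).tolist() if not isinstance(v,str) else v for k,v in c.items()})
print(read_state())
E
```

```text
pics
scene {'intrinsics': [[395.0969, 0.0, 276.0489], [0.0, 395.0969, 210.3949], [0.0, 0.0, 1.0]], 'world_to_cam': [[-0.7937, 0.6082, -0.0107, 0.4362], [-0.5013, -0.6441, 0.5777, 0.2225], [0.3445, 0.4639, 0.8162, -1.4188], [0.0, 0.0, 0.0, 1.0]]}
top {'intrinsics': [[379.8774, 0.0, 287.2639], [0.0, 379.8774, 208.6609], [0.0, 0.0, 1.0]], 'world_to_cam': [[-0.0175, -0.9998, -0.0124, -0.0154], [0.9936, -0.0188, 0.111, -0.5379], [-0.1112, -0.0104, 0.9937, -1.0089], [0.0, 0.0, 0.0, 1.0]]}
{'time': 0.1, 'q': array([ 1.13409064e+00,  2.64679825e-01,  1.60525342e+00, -7.37388836e-06,
        1.27365851e+00, -3.69216291e-02]), 'joint_vel': array([-0.00111549, -0.00155651, -0.00388026, -0.00055687, -0.00145866,
       -0.0006488 ]), 'joint_torque': array([ 9.75652874e-04, -5.16703963e+01, -3.68592918e+01,  8.67372751e-05,
        6.21595042e-03,  2.44041655e-05]), 'tool_pos': array([0.26246422, 0.6211736 , 0.23007651]), 'tcp_rot': array([-6.23710263e-01, -3.07858360e+00,  3.05469721e-03]), 'wrist_force': array([-0.71544625,  0.16070207,  0.97190129]), 'torque': array([-0.00571163, -0.00662794,  0.06736432]), 'grip_force': 0.0, 'width': 0.9952066544278325}
```

View pics/top0.png

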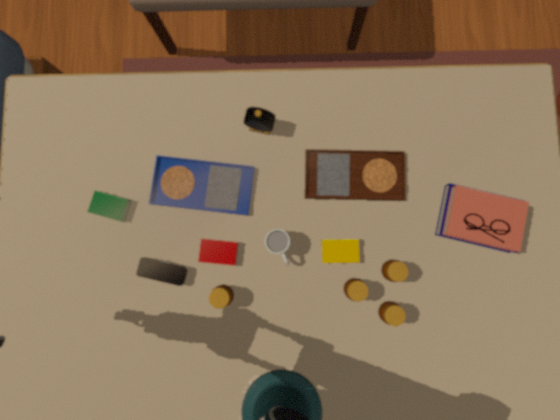

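View pics/scene0.png

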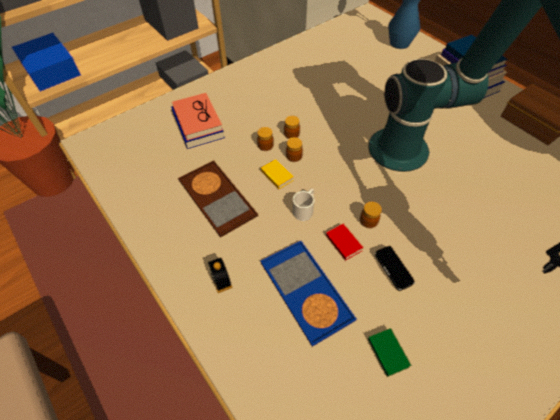

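The top view shows the blue tray (coaster 178,183, pad 222,188), the wood tray (pad 333,174, coaster 380,175), the red book (219,252), the yellow book (341,251), the mug (277,242, handle towards the lower right) and the case (162,271). There are four jar-like objects, at (221,297), (357,290), (397,271) and (394,314).

In the scene view the blue tray is at (308,292), the wood tray at (217,198), and the jars at (371,214), (294,149), (265,138) and (292,126).

```bash
cat > h.py <<'E'
import cv2,numpy as np
from workcell import *
from scipy.spatial.transform import Rotation as R
ROI={}
def cam(n):
    c=calibration(n); return c["intrinsics"],c["world_to_cam"]
def cloud(n,d):
    K,T=cam(n); v,u=np.mgrid[:d.shape[0],:d.shape[1]]
    P=np.stack([(u-K[0,2])/K[0,0]*d,-(v-K[1,2])/K[1,1]*d,-d],-1)
    return (P-T[:3,3])@T[:3,:3]
def plane(n,uv,z):
    K,T=cam(n); uv=np.atleast_2d(np.float64(uv))
    r=np.c_[(uv[:,0]-K[0,2])/K[0,0],-(uv[:,1]-K[1,2])/K[1,1],-np.ones(len(uv))]@T[:3,:3]
    o=-T[:3,:3].T@T[:3,3]
    return (o+r*((z-o[2])/r[:,2])[:,None])[:,:2]
def blobs(n,p,d,lo,hi,amin=60):
    "colour blobs: pixel centre, area, 90% height, contour"
    m=cv2.inRange(cv2.cvtColor(p,cv2.COLOR_BGR2HSV),lo,hi)
    k,L,s,c=cv2.connectedComponentsWithStats(m); W=cloud(n,d); out=[]
    for i in range(1,k):
        if s[i,4]<amin: continue
        M=L==i; out.append((c[i],s[i,4],W[M&(d>0)],M))
    return out
def rect(P):
    "centre mm, size mm, angle (deg) of the long side from world x"
    (c,s,a)=cv2.minAreaRect((P[:,:2]*1000).astype(np.float32))
    if s[0]<s[1]: a+=90
    return np.round(c,1),np.round(sorted(s),1),round((a+90)%180-90,1)
def move(x,y,z,yaw=None):
    "row values (mm, deg) to put the TCP at x,y,z mm with tool y along yaw deg (mod 180)"
    s=read_state(); r=R.from_rotvec(s["tcp_rot"]).as_matrix()
    dd=(np.array([x,y,z])-s["tool_pos"]*1000)@r
    ya=np.degrees(np.arctan2(r[1,1],r[0,1])); roll=0 if yaw is None else -((yaw-ya+90)%180-90)
    print("t",round(s["time"],2),"at",np.round(s["tool_pos"]*1000,1),"yaw",round(ya,1),"q6",round(s["q"][5],2),"-> d",np.round(dd,1),"roll",round(roll,1),"w",round(s["width"],3),"F",np.round(s["wrist_force"],1))
E
cat > m.py <<'E'
from h import *
import sys
C={"red":((0,150,60),(8,255,255)),"yel":((24,150,80),(33,255,255)),"jar":((8,110,60),(23,255,255)),"grey":((85,10,50),(125,110,140)),"blue":((105,150,40),(125,255,255)),"black":((0,0,0),(180,255,38))}
for n in("top","scene"):
    p=cv2.imread(f"pics/{n}0.png"); d=np.load(f"pics/{n}0.npy")
    for k in C:
        for c,a,P,M in blobs(n,p,d,*C[k],amin=90):
            if a>4000: continue
            z=np.percentile(P[:,2],80); Q=P[abs(P[:,2]-z)<.006]
            if abs(P[:,1].mean())>.6 or z<-.02 or z>.12: continue
            print(n,k,np.round(c),a,"z",round(z*1000,1),rect(Q),"mean",np.round(Q.mean(0)[:2]*1000,1),"dist",round(np.hypot(*Q.mean(0)[:2]),3))
E
python3 m.py
```

```text
top red [494. 227.] 187 z 65.4 (array([ 477.9, -563.6]), array([41.2, 85.4]), 77.6) mean [ 475.2 -565. ] dist 0.738
top red [218. 252.] 813 z 23.0 (array([423.8, 166.7]), array([61.4, 99.5]), 83.3) mean [423.8 166.8] dist 0.455
top yel [340. 250.] 809 z 23.0 (array([ 422.6, -167.5]), array([62.1, 97.6]), -89.1) mean [ 422.1 -167.3] dist 0.454
top jar [364. 175.] 3389 z 9.4 (array([ 632.7, -216.3]), array([138.7, 280.1]), 87.8) mean [ 632.1 -246.4] dist 0.678
top jar [177. 182.] 788 z 9.0 (array([622.2, 284.1]), array([87. , 89.7]), -89.9) mean [621.8 284.4] dist 0.684
top jar [340. 255.] 141 z 21.2 (array([ 421.3, -167.9]), array([ 62.3, 100.9]), 88.9) mean [ 404.4 -176.7] dist 0.441
top jar [395. 271.] 492 z 68.4 (array([ 366.3, -308.4]), array([51.4, 52.1]), -88.3) mean [ 366.4 -307.7] dist 0.478
top jar [356. 290.] 463 z 68.8 (array([ 317.3, -203.5]), array([50.8, 51.8]), -88.9) mean [ 318.2 -203.3] dist 0.378
top jar [221. 297.] 462 z 68.3 (array([306.7, 154.6]), array([50.6, 51.9]), -23.1) mean [306.8 154.9] dist 0.344
top jar [392. 314.] 520 z 68.2 (array([ 255.3, -294.8]), arr
[... 2151 characters left out ...]
0.478
scene jar [216. 272.] 320 z 8.8 (array([778.1,  17.3]), array([ 55.1, 128.9]), 73.4) mean [790.7  57.7] dist 0.793
scene jar [320. 310.] 937 z 8.6 (array([621.5, 286.4]), array([93.1, 94.1]), -62.4) mean [621.1 286.9] dist 0.684
scene jar [373. 339.] 214 z 0.7 (array([570.1, 437.9]), array([ 62.9, 119.7]), 38.3) mean [558.1 427.8] dist 0.703
scene blue [309. 295.] 2250 z 9.1 (array([611.7, 216.9]), array([137.6, 279.7]), 82.1) mean [614.1 231.7] dist 0.656
scene black [394. 267.] 760 z 34.4 (array([376.5, 324.1]), array([ 46.4, 125.1]), 75.1) mean [377.4 325.4] dist 0.498
scene black [220. 275.] 326 z 88.6 (array([785.2,  51.2]), array([35.4, 55.2]), 73.6) mean [786.2  54.9] dist 0.788
```

```bash
python3 - <<'E'
import cv2,numpy as np
p=cv2.imread("pics/top0.png")[235:335,190:430]; q=cv2.imread("pics/scene0.png")[100:240,240:400]
cv2.imwrite("pics/crop1.png",cv2.resize(p,None,fx=3.3,fy=3.3,interpolation=cv2.INTER_CUBIC))
cv2.imwrite("pics/crop2.png",cv2.resize(q,None,fx=4,fy=4,interpolation=cv2.INTER_CUBIC))
E
```

```text
(no output)
```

View pics/crop1.png

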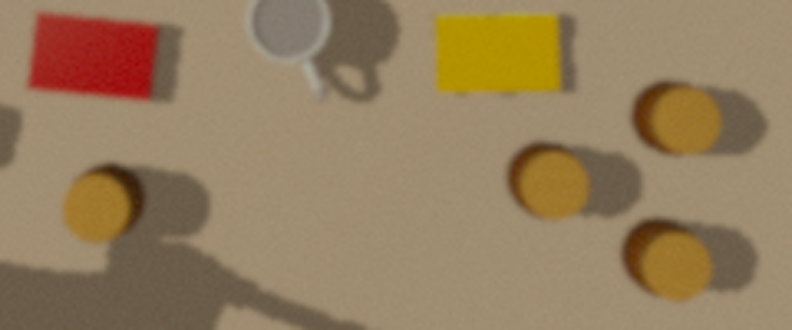

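View pics/crop2.png

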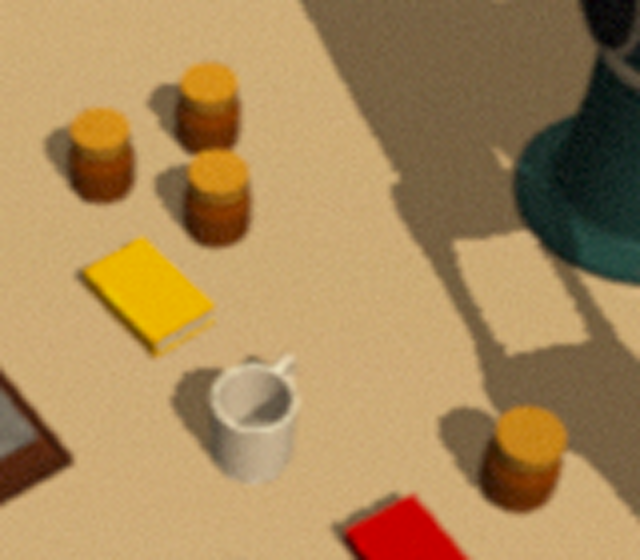

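Four amber objects look alike, at top pixels (221,297) 0.344 m, (357,290) 0.378 m, (394,314) 0.390 m and (397,271) 0.478 m from the base. The one at (397,271), seen in the scene view at (265,138), is the farthest, so it is the candle jar meant. The crops confirm it as the rightmost, upper jar in the top view.

The mug's handle points towards the robot and slightly right.

```bash
python3 - <<'E'
from h import *
for n in("top","scene"):
    W=cloud(n,np.load(f"pics/{n}0.npy"))
    def near(x,y,r,zl,zh): return W[(np.hypot(W[...,0]-x,W[...,1]-y)<r)&(W[...,2]>zl)&(W[...,2]<zh)]
    Q=near(.44,0,.1,.062,.08); print(n,"mug rim",rect(Q),"maxz",Q[:,2].max())
    # rim circle, drop handle: robust fit
    from scipy.optimize import least_squares
    f=least_squares(lambda p:np.hypot(*(Q[:,:2]-p[:2]).T)-p[2],[*Q[:,:2].mean(0),.03],loss="soft_l1",f_scale=.002); print(" circle",f.x.round(4))
    Q=near(.44,0,.1,.03,.05);dd=Q[:,:2]-f.x[:2];k=np.hypot(*dd.T)>.042; print(" handle dir",np.degrees(np.arctan2(*dd[k].mean(0)[::-1])),k.sum())
    Q=near(.377,.325,.1,.02,.045); print(" case",rect(Q),len(Q)); Q=near(.377,.325,.1,.03,.045); print(" case top",rect(Q))
    Q=near(.42,-.167,.075,.018,.03); print(" yellow",rect(Q))
    p=cv2.imread(f"pics/{n}0.png"); h=cv2.cvtColor(p,cv2.COLOR_BGR2HSV)
    Q=W[(abs(W[...,0]-.63)<.1)&(abs(W[...,1]+.217)<.16)&(W[...,2]>.011)&(W[...,2]<.02)]; print(" wood rim",rect(Q))
    Q=W[(abs(W[...,0]-.61)<.12)&(abs(W[...,1]-.215)<.17)&(W[...,2]>.011)&(W[...,2]<.02)]; print(" blue rim",rect(Q))
E
```

```text
top mug rim (array([447.2,   3.2]), array([64.5, 69.4]), -17.2) maxz 0.07309309725084882
 circle [0.4492 0.0022 0.0309]
 handle dir -156.41040910221153 5
 case (array([375.4, 319. ]), array([ 55.5, 128.6]), 75.3) 942
 case top (array([375.3, 319.1]), array([ 50.1, 127.9]), 76.1)
 yellow (array([ 421.4, -167.7]), array([ 62.3, 100.5]), 89.0)
 wood rim (array([ 633.6, -216.2]), array([140.9, 280.5]), 87.7)
 blue rim (array([612.6, 215. ]), array([140.5, 281.2]), 82.2)
scene mug rim (array([444.9,   7.2]), array([69. , 69.8]), -19.5) maxz 0.07427535676977978
 circle [0.4479 0.0065 0.031 ]
 handle dir -159.10062292926656 7
 case (array([375. , 323.2]), array([ 54.5, 129.9]), 75.7) 813
 case top (array([374.4, 323.8]), array([ 51.2, 126.4]), 75.8)
 yellow (array([ 418.6, -165. ]), array([ 66.1, 102.3]), -89.8)
 wood rim (array([ 631.4, -211.6]), array([141.1, 282. ]), 87.8)
 blue rim (array([610.4, 218. ]), array([141.2, 280.4]), 82.2)
```

```bash
python3 -c "
from h import *
move(448.5,4.3,180,110)"
```

```text
t 0.1 at [262.5 621.2 230.1] yaw 67.1 q6 -0.04 -> d [-411.5 -495.7   51. ] roll -42.9 w 0.995 F [-0.7  0.2  1. ]
```

Emit:
step_arm:
  commands:
    - {"fingers":-1,"dx":-0.411,"dy":-0.496,"dz":0.05,"roll":-43}
    - {"fingers":-1,"dx":-0.411,"dy":-0.496,"dz":0.05,"roll":-43}
    - {"fingers":-1,"dx":-0.411,"dy":-0.496,"dz":0.05,"roll":-43}
    - {"fingers":-1,"dx":-0.411,"dy":-0.496,"dz":0.05,"roll":-43}
    - {"fingers":-1,"dx":-0.411,"dy":-0.496,"dz":0.05,"roll":-43}
    - {"fingers":-1,"dx":-0.411,"dy":-0.496,"dz":0.05,"roll":-43}
    - {"fingers":-1,"dx":-0.411,"dy":-0.496,"dz":0.05,"roll":-43}
    - {"fingers":-1,"dx":-0.411,"dy":-0.496,"dz":0.05,"roll":-43}
  squeeze: 30

```text
time: 1.1
tool_pos: [0.4055, 0.1451, 0.1925]
tcp_rot: [-0.549, 3.093, -0.0]
wrist_force: [1.9, -0.0, -0.0]
width: 0.999
grip_force: 0.0
```

```bash
python3 -c "
from h import *
move(448.5,4.3,140,110)"
```

```text
t 1.1 at [405.5 145.1 192.5] yaw 110.1 q6 -1.64 -> d [   8.1 -147.    52.5] roll 0.1 w 0.999 F [ 1.9 -0.  -0. ]
```

Emit:
step_arm:
  commands:
    - {"fingers":-1,"dx":0.008,"dy":-0.13,"dz":0.052}
    - {"fingers":-1,"dx":0.008,"dy":-0.13,"dz":0.052}
    - {"fingers":-1,"dx":0.008,"dy":-0.13,"dz":0.052}
    - {"fingers":-1,"dx":0.008,"dy":-0.13,"dz":0.052}
    - {"fingers":-1,"dx":0.008,"dy":-0.13,"dz":0.052}
    - {"fingers":-1,"dx":0.008,"dy":-0.13,"dz":0.052}

```text
invalid input
```

```bash
python3 -c "
from h import *
move(448.5,4.3,25,110)"
```

```text
t 1.1 at [405.5 145.1 192.5] yaw 110.1 q6 -1.64 -> d [   8.2 -147.   167.5] roll 0.1 w 0.999 F [ 1.9 -0.  -0. ]
```

Emit:
step_arm:
  commands:
    - {"fingers":-1,"dx":0.008,"dy":-0.13,"dz":0.052,"roll":0}
    - {"fingers":-1,"dx":0.008,"dy":-0.13,"dz":0.052,"roll":0}
    - {"fingers":-1,"dx":0.008,"dy":-0.13,"dz":0.052,"roll":0}
    - {"fingers":-1,"dx":0.008,"dy":-0.13,"dz":0.052,"roll":0}
    - {"fingers":-1,"dx":0.008,"dy":-0.13,"dz":0.052,"roll":0}

```text
time: 1.72
tool_pos: [0.4429, 0.0234, 0.1413]
tcp_rot: [-0.55, 3.092, 0.001]
wrist_force: [0.0, -0.3, -0.6]
width: 0.999
grip_force: 0.0
```

```bash
python3 -c "
from h import *
move(448.5,4.3,25,110)"
```

```text
t 1.73 at [442.9  23.4 141.3] yaw 110.2 q6 -1.93 -> d [  1.4 -19.9 116.3] roll 0.2 w 0.999 F [ 0.  -0.3 -0.6]
```

Emit:
step_arm:
  commands:
    - {"fingers":-1,"dx":0.001,"dy":-0.02,"dz":0.02,"roll":0}
    - {"fingers":-1,"dx":0.001,"dy":-0.02,"dz":0.06,"roll":0}
    - {"fingers":-1,"dx":0.001,"dy":-0.02,"dz":0.09,"roll":0}
    - {"fingers":-1,"dx":0.001,"dy":-0.02,"dz":0.116,"roll":0}
    - {"fingers":-1,"dx":0.001,"dy":-0.02,"dz":0.116,"roll":0}
    - {"fingers":0.2,"dx":0.001,"dy":-0.02,"dz":0.116,"roll":0}
    - {"fingers":0.2,"dx":0.001,"dy":-0.02,"dz":0.116,"roll":0}
    - {"fingers":0.2,"dx":0.001,"dy":-0.02,"dz":0.116,"roll":0}

```text
time: 2.72
tool_pos: [0.4504, 0.0035, 0.0266]
tcp_rot: [-0.547, 3.09, -0.0]
wrist_force: [-0.4, 2.7, 6.2]
width: 0.75
grip_force: 34.3
```

```bash
python3 -c "
from h import *
move(621.6,285.7,120,110)"
```

```text
t 2.73 at [450.4   3.5  26.6] yaw 110.1 q6 -1.97 -> d [-258.   206.2  -92.6] roll 0.1 w 0.75 F [-0.4  2.7  6.2]
```

Emit:
step_arm:
  commands:
    - {"fingers":0.2,"dx":0,"dy":0,"dz":-0.06,"roll":0}
    - {"fingers":0.2,"dx":-0.04,"dy":0.03,"dz":-0.092,"roll":0}
    - {"fingers":0.2,"dx":-0.258,"dy":0.206,"dz":-0.092,"roll":0}
    - {"fingers":0.2,"dx":-0.258,"dy":0.206,"dz":-0.092,"roll":0}
    - {"fingers":0.2,"dx":-0.258,"dy":0.206,"dz":-0.092,"roll":0}
    - {"fingers":0.2,"dx":-0.258,"dy":0.206,"dz":-0.092,"roll":0}
    - {"fingers":0.2,"dx":-0.258,"dy":0.206,"dz":-0.092,"roll":0}
    - {"fingers":0.2,"dx":-0.258,"dy":0.206,"dz":-0.092,"roll":0}

```text
time: 3.72
tool_pos: [0.6209, 0.2872, 0.1164]
tcp_rot: [-0.551, 3.093, 0.0]
wrist_force: [0.3, -0.3, -2.5]
width: 0.754
grip_force: 35.6
```

```bash
python3 -c "
from h import *
move(621.6,285.7,60,110)
for n in('top','scene'):
    p,d=read_camera(n);cv2.imwrite(f'pics/{n}1.png',p);np.save(f'pics/{n}1.npy',d)
t=cv2.imread('pics/top1.png')[110:260,100:300];s=cv2.imread('pics/scene1.png')[180:360,220:420]
cv2.imwrite('pics/c3.png',np.hstack([cv2.resize(t,(400,300)),cv2.resize(s,(400,300))]))
"
```

```text
t 3.73 at [620.9 287.2 116.4] yaw 110.2 q6 -1.53 -> d [-0.2 -1.6 56.4] roll 0.2 w 0.754 F [ 0.3 -0.3 -2.5]
```

View pics/c3.png

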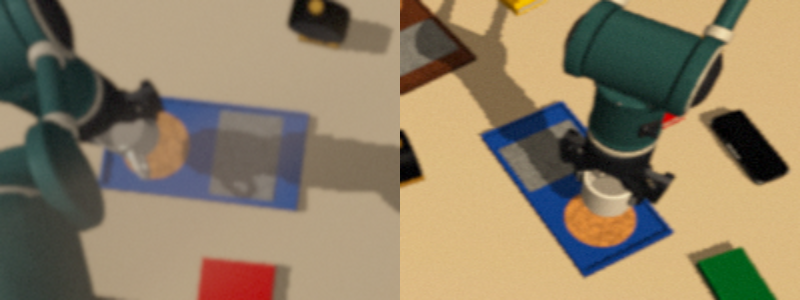

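The mug is held above the coaster (left half 130,135; right half 605,190), so I lower and release it.

Emit:
step_arm:
  commands:
    - {"fingers":0.2,"dx":-0.001,"dy":-0.002,"dz":0.04,"roll":0}
    - {"fingers":0.2,"dx":-0.001,"dy":-0.002,"dz":0.07,"roll":0}
    - {"fingers":0.2,"dx":-0.001,"dy":-0.002,"dz":0.081,"roll":0}
    - {"fingers":0.2,"dx":-0.001,"dy":-0.002,"dz":0.081,"roll":0}
    - {"fingers":0.2,"dx":-0.001,"dy":-0.002,"dz":0.081,"roll":0}

```text
time: 4.45
tool_pos: [0.6224, 0.2832, 0.0369]
tcp_rot: [-0.547, 3.092, 0.0]
wrist_force: [-0.2, 0.3, -0.7]
width: 0.754
grip_force: 33.7
```

```bash
python3 -c "
from h import *
move(621.6,285.7,34.6,110)"
```

```text
t 4.45 at [622.4 283.2  36.9] yaw 110.1 q6 -1.53 -> d [-0.1  2.6  2.3] roll 0.1 w 0.754 F [-0.2  0.3 -0.7]
```

Emit:
step_arm:
  commands:
    - {"fingers":0.2,"dx":-0.001,"dy":0.0026,"dz":0.001,"roll":0}
    - {"fingers":0.2,"dx":-0.001,"dy":0.0026,"dz":0.002,"roll":0}
    - {"fingers":0.2,"dx":-0.001,"dy":0.0026,"dz":0.002,"roll":0}
    - {"fingers":-1,"dx":-0.001,"dy":0.0026,"dz":0.002,"roll":0}
    - {"fingers":-1,"dx":-0.001,"dy":0.0026,"dz":0.002,"roll":0}
    - {"fingers":-1,"dx":-0.001,"dy":0.0026,"dz":0.002,"roll":0}

```text
time: 5.2
tool_pos: [0.6219, 0.2864, 0.0338]
tcp_rot: [-0.548, 3.093, -0.0]
wrist_force: [0.3, -0.8, -0.8]
width: 1.001
grip_force: 0.0
```

```bash
python3 -c "
from h import *
move(621.6,285.7,150,110);move(423,168.2,150,-6.8)"
```

```text
t 5.2 at [621.9 286.4  33.8] yaw 110.1 q6 -1.53 -> d [   0.5   -0.6 -116.2] roll 0.1 w 1.001 F [ 0.3 -0.8 -0.8]
t 5.2 at [621.9 286.4  33.8] yaw 110.1 q6 -1.53 -> d [ 227.4  -42.7 -116.2] roll -63.1 w 1.001 F [ 0.3 -0.8 -0.8]
```

Emit:
step_arm:
  commands:
    - {"fingers":-1,"dx":0,"dy":0,"dz":-0.06,"roll":0}
    - {"fingers":-1,"dx":0,"dy":0,"dz":-0.106,"roll":10}
    - {"fingers":-1,"dx":0.05,"dy":-0.01,"dz":-0.106,"roll":117}
    - {"fingers":-1,"dx":0.1,"dy":-0.02,"dz":-0.106,"roll":117}
    - {"fingers":-1,"dx":0.15,"dy":-0.03,"dz":-0.106,"roll":117}
    - {"fingers":-1,"dx":0.2,"dy":-0.04,"dz":-0.106,"roll":117}
    - {"fingers":-1,"dx":0.227,"dy":-0.043,"dz":-0.106,"roll":117}
    - {"fingers":-1,"dx":0.227,"dy":-0.043,"dz":-0.106,"roll":117}

```text
time: 6.2
tool_pos: [0.4212, 0.167, 0.1395]
tcp_rot: [-1.444, -2.789, 0.001]
wrist_force: [0.1, 0.5, 0.3]
width: 1.001
grip_force: 0.0
```

```bash
cat > look.py <<'E'
from h import *
import sys
k=sys.argv[1]
for n in('top','scene'):
    p,d=read_camera(n);cv2.imwrite(f'pics/{n}{k}.png',p);np.save(f'pics/{n}{k}.npy',d)
E
cat > chk.py <<'E'
from h import *
import sys
from scipy.optimize import least_squares
# relative placement in tray frame per camera (mm); trays measured per camera at the start
TR={("top","b"):(612.4,214.8,82.1),("scene","b"):(611.0,217.5,82.15),("top","w"):(633.2,-216.2,-92.3),("scene","w"):(631.4,-211.6,-92.2)}
k,tray,zl,zh,y0,r=sys.argv[1],sys.argv[2],*map(float,sys.argv[3:7])
circ=len(sys.argv)>7
for n in("top","scene"):
    W=cloud(n,np.load(f"pics/{n}{k}.npy"))*1000; cx,cy,a=TR[n,tray]; a=np.radians(a-90)
    D=W[...,:2]-[cx,cy]; L=D@np.array([[np.cos(a),-np.sin(a)],[np.sin(a),np.cos(a)]])
    m=(np.hypot(L[...,0],L[...,1]-y0)<r)&(W[...,2]>zl)&(W[...,2]<zh); Q=L[m]
    if len(Q)<20: print(n,"few",len(Q)); continue
    if circ:
        f=least_squares(lambda p:np.hypot(*(Q-p[:2]).T)-p[2],[*Q.mean(0),30],loss="soft_l1",f_scale=2); print(n,"circle",f.x.round(1),end=" ")
    c,s,an=cv2.minAreaRect(Q.astype(np.float32)); print(n,"tray frame",np.round(c,1),np.round(s,1),round(an,1),"n",len(Q),"zmed",np.median(W[m][:,2]).round(1))
E
python3 -c "
from h import *
move(423,168.2,110,-6.8)"
```

```text
t 6.2 at [421.2 167.  139.5] yaw 35.3 q6 -0.29 -> d [-0.1  2.2 29.5] roll 42.1 w 1.001 F [0.1 0.5 0.3]
```

Emit:
step_arm:
  commands:
    - {"fingers":-1,"dx":0,"dy":0.002,"dz":0.02,"roll":42}
    - {"fingers":-1,"dx":0,"dy":0.002,"dz":0.04,"roll":42}
    - {"fingers":-1,"dx":0,"dy":0.002,"dz":0.06,"roll":42}
    - {"fingers":-1,"dx":0,"dy":0.002,"dz":0.08,"roll":42}
    - {"fingers":-1,"dx":0,"dy":0.002,"dz":0.09,"roll":42}
    - {"fingers":-1,"dx":0,"dy":0.002,"dz":0.09,"roll":42}

```text
time: 6.95
tool_pos: [0.4245, 0.1691, 0.0493]
tcp_rot: [-2.338, -2.098, 0.002]
wrist_force: [-0.3, -0.2, 0.2]
width: 1.004
grip_force: 0.0
```

```bash
python3 -c "
from h import *
move(423,168.2,3,-6.8)"; python3 look.py 2;  python3 chk.py 2 b 71 85 70 45 c
```

```text
t 6.95 at [424.5 169.1  49.3] yaw -6.2 q6 0.43 -> d [-1.  -1.3 46.3] roll 0.6 w 1.004 F [-0.3 -0.2  0.2]
top circle [-1.1 70.1 30.9] top tray frame [-0.9 70.3] [65.6 64.2] 85.3 n 143 zmed 76.4
scene circle [-0.7 71.6 30.7] scene tray frame [-0.9 71.3] [64.2 63.9] 57.4 n 156 zmed 76.3
```

The mug sits about 1 mm from the coaster centre. Next is the red book.

Emit:
step_arm:
  commands:
    - {"fingers":-1,"dx":-0.001,"dy":-0.001,"dz":0.03,"roll":0.6}
    - {"fingers":-1,"dx":-0.001,"dy":-0.001,"dz":0.046,"roll":0.6}
    - {"fingers":-1,"dx":-0.001,"dy":-0.001,"dz":0.046,"roll":0.6}
    - {"fingers":-1,"dx":-0.001,"dy":-0.001,"dz":0.046,"roll":0.6}
    - {"fingers":0.2,"dx":-0.001,"dy":-0.001,"dz":0.046,"roll":0.6}
    - {"fingers":0.2,"dx":-0.001,"dy":-0.001,"dz":0.046,"roll":0.6}
    - {"fingers":0.2,"dx":-0.001,"dy":-0.001,"dz":0.046,"roll":0.6}

```text
time: 7.92
tool_pos: [0.4249, 0.1687, 0.0049]
tcp_rot: [2.352, 2.082, 0.003]
wrist_force: [-0.5, -1.0, 6.1]
width: 0.743
grip_force: 33.6
```

```bash
python3 -c "
from h import *
move(423,168.2,3,-6.8);move(603.0,157,110,82.15)"
```

```text
t 7.92 at [424.9 168.7   4.9] yaw -7.0 q6 0.44 -> d [-0.7 -1.8  1.9] roll -0.2 w 0.743 F [-0.5 -1.   6.1]
t 7.92 at [424.9 168.7   4.9] yaw -7.0 q6 0.44 -> d [  10.   178.4 -104.8] roll -89.1 w 0.743 F [-0.5 -1.   6.1]
```

Emit:
step_arm:
  commands:
    - {"fingers":0.2,"dx":0,"dy":0,"dz":-0.05,"roll":0}
    - {"fingers":0.2,"dx":0.002,"dy":0.03,"dz":-0.1,"roll":-89}
    - {"fingers":0.2,"dx":0.004,"dy":0.06,"dz":-0.105,"roll":-89}
    - {"fingers":0.2,"dx":0.006,"dy":0.09,"dz":-0.105,"roll":-89}
    - {"fingers":0.2,"dx":0.008,"dy":0.12,"dz":-0.105,"roll":-89}
    - {"fingers":0.2,"dx":0.009,"dy":0.15,"dz":-0.105,"roll":-89}
    - {"fingers":0.2,"dx":0.01,"dy":0.178,"dz":-0.105,"roll":-89}
    - {"fingers":0.2,"dx":0.01,"dy":0.178,"dz":-0.105,"roll":-89}

```text
time: 8.93
tool_pos: [0.6039, 0.1564, 0.1087]
tcp_rot: [0.585, 3.085, 0.0]
wrist_force: [0.2, 0.0, -0.3]
width: 0.74
grip_force: 34.5
```

```bash
python3 -c "
from h import *
move(603.5,156.8,60,82.15)"
```

```text
t 8.93 at [603.9 156.4 108.7] yaw 68.5 q6 -0.98 -> d [ 0.6  0.2 48.7] roll -13.6 w 0.74 F [ 0.2  0.  -0.3]
```

Emit:
step_arm:
  commands:
    - {"fingers":0.2,"dx":0,"dy":0,"dz":0.01,"roll":-13.6}
    - {"fingers":0.2,"dx":0,"dy":0,"dz":0.03,"roll":-13.6}
    - {"fingers":0.2,"dx":0,"dy":0,"dz":0.06,"roll":-13.6}
    - {"fingers":0.2,"dx":0,"dy":0,"dz":0.08,"roll":-13.6}
    - {"fingers":0.2,"dx":0,"dy":0,"dz":0.08,"roll":-13.6}
    - {"fingers":0.2,"dx":0,"dy":0,"dz":0.08,"roll":-13.6}

```text
time: 9.68
tool_pos: [0.6025, 0.1569, 0.0295]
tcp_rot: [0.224, 3.133, 0.0]
wrist_force: [0.4, -0.1, -0.3]
width: 0.739
grip_force: 34.5
```

```bash
python3 -c "
from h import *
move(603.5,156.8,13,82.15)"; python3 look.py 3;  python3 chk.py 3 b 35 48 -60 70
```

```text
t 9.68 at [602.5 156.9  29.5] yaw 81.8 q6 -1.21 -> d [-0.9  0.1 16.5] roll -0.3 w 0.739 F [ 0.4 -0.1 -0.3]
top tray frame [  1.1 -81.2] [101.   31.5] 2.0 n 157 zmed 45.6
scene tray frame [  0.2 -54.2] [100.1  80.6] 0.3 n 389 zmed 45.5
```

Emit:
step_arm:
  commands:
    - {"fingers":0.2,"dx":0,"dy":0,"dz":0.01,"roll":-0.3}
    - {"fingers":0.2,"dx":0,"dy":0,"dz":0.0165,"roll":-0.3}
    - {"fingers":0.2,"dx":0,"dy":0,"dz":0.0165,"roll":-0.3}
    - {"fingers":0.2,"dx":0,"dy":0,"dz":0.0165,"roll":-0.3}

```text
time: 10.28
tool_pos: [0.602, 0.1567, 0.0127]
tcp_rot: [0.215, 3.134, 0.0]
wrist_force: [-1.5, -1.6, 4.7]
width: 0.741
grip_force: 35.4
```

```bash
python3 -c "
from h import *
move(603.5,156.8,13,82.15)"
```

```text
t 10.28 at [602.  156.7  12.7] yaw 82.1 q6 -1.22 -> d [-1.4  0.3 -0.3] roll -0.0 w 0.741 F [-1.5 -1.6  4.7]
```

Contact at 4.7 N. I release, lift and move towards the case.

Emit:
step_arm:
  commands:
    - {"fingers":-1,"dx":0,"dy":0,"dz":0,"roll":0}
    - {"fingers":-1,"dx":0,"dy":0,"dz":0,"roll":0}
    - {"fingers":-1,"dx":0,"dy":0,"dz":0,"roll":0}
    - {"fingers":-1,"dx":0,"dy":0,"dz":-0.06,"roll":0}
    - {"fingers":-1,"dx":0,"dy":0,"dz":-0.12,"roll":0}

```text
time: 10.9
tool_pos: [0.6008, 0.1565, 0.1321]
tcp_rot: [-0.215, -3.131, 0.001]
wrist_force: [1.1, -0.2, 1.1]
width: 1.001
grip_force: 0.0
```

```bash
python3 -c "
from h import *
move(375.2,321.2,120,-14.3)"
```

```text
t 10.9 at [600.8 156.5 132.1] yaw 82.1 q6 -1.22 -> d [246.  132.3  12.7] roll -83.6 w 1.001 F [ 1.1 -0.2  1.1]
```

Emit:
step_arm:
  commands:
    - {"fingers":-1,"dx":0.03,"dy":0.02,"dz":0,"roll":-84}
    - {"fingers":-1,"dx":0.07,"dy":0.04,"dz":0,"roll":-84}
    - {"fingers":-1,"dx":0.12,"dy":0.065,"dz":0,"roll":-84}
    - {"fingers":-1,"dx":0.17,"dy":0.09,"dz":0.01,"roll":-84}
    - {"fingers":-1,"dx":0.21,"dy":0.115,"dz":0.01,"roll":-84}
    - {"fingers":-1,"dx":0.246,"dy":0.132,"dz":0.02,"roll":-84}
    - {"fingers":-1,"dx":0.246,"dy":0.132,"dz":0.04,"roll":-84}
    - {"fingers":-1,"dx":0.246,"dy":0.132,"dz":0.06,"roll":-84}

```text
time: 11.9
tool_pos: [0.3758, 0.3218, 0.0721]
tcp_rot: [-1.945, 2.466, -0.0]
wrist_force: [-1.7, 0.0, -0.4]
width: 0.996
grip_force: 0.0
```

```bash
python3 -c "
from h import *
move(375.2,321.2,9,-14.3)";  python3 look.py 4;  python3 chk.py 4 b 26 36 -60 70;  python3 chk.py 4 b 71 85 70 45 c
```

```text
t 11.9 at [375.8 321.8  72.1] yaw 166.5 q6 -2.25 -> d [ 0.7  0.5 63.1] roll 0.8 w 0.996 F [-1.7  0.  -0.4]
top tray frame [  0.4 -59.6] [ 64.3 100.2] 89.8 n 802 zmed 29.4
scene tray frame [ -0.8 -59. ] [ 66.6 100.1] 89.7 n 706 zmed 29.0
top circle [-1.  70.2 30.8] top tray frame [-0.6 70.5] [63.2 65.3] 1.3 n 140 zmed 76.2
scene circle [-0.8 71.5 30.8] scene tray frame [-1. 71.] [65.2 63.7] 57.6 n 154 zmed 76.2
```

Emit:
step_arm:
  commands:
    - {"fingers":-1,"dx":0.001,"dy":0,"dz":0.04,"roll":0.8}
    - {"fingers":-1,"dx":0.001,"dy":0,"dz":0.068,"roll":0.8}
    - {"fingers":-1,"dx":0.001,"dy":0,"dz":0.068,"roll":0.8}
    - {"fingers":-1,"dx":0.001,"dy":0,"dz":0.068,"roll":0.8}
    - {"fingers":0.4,"dx":0.001,"dy":0,"dz":0.068,"roll":0.8}
    - {"fingers":0.4,"dx":0.001,"dy":0,"dz":0.068,"roll":0.8}
    - {"fingers":0.4,"dx":0.001,"dy":0,"dz":0.068,"roll":0.8}
    - {"fingers":0.4,"dx":0.001,"dy":0,"dz":0.068,"roll":0.8}

```text
time: 13.0
tool_pos: [0.3768, 0.3209, 0.0057]
tcp_rot: [-1.918, 2.485, 0.0]
wrist_force: [-2.5, -0.5, 6.3]
width: 0.604
grip_force: 32.9
```

```bash
python3 -c "
from h import *
move(375.2,321.2,4,-14.3);move(603.5,156.8,130,82.15)"
```

```text
t 13.0 at [376.8 320.9   5.7] yaw 165.3 q6 -2.23 -> d [0.2 1.6 1.7] roll -0.4 w 0.604 F [-2.5 -0.5  6.3]
t 13.0 at [376.8 320.9   5.7] yaw 165.3 q6 -2.23 -> d [ 101.1 -261.  -124.1] roll 83.2 w 0.604 F [-2.5 -0.5  6.3]
```

Emit:
step_arm:
  commands:
    - {"fingers":0.4,"dx":0,"dy":0,"dz":-0.05,"roll":0}
    - {"fingers":0.4,"dx":0.01,"dy":-0.03,"dz":-0.1,"roll":83}
    - {"fingers":0.4,"dx":0.025,"dy":-0.07,"dz":-0.124,"roll":83}
    - {"fingers":0.4,"dx":0.045,"dy":-0.12,"dz":-0.124,"roll":83}
    - {"fingers":0.4,"dx":0.06,"dy":-0.16,"dz":-0.124,"roll":83}
    - {"fingers":0.4,"dx":0.08,"dy":-0.21,"dz":-0.124,"roll":83}
    - {"fingers":0.4,"dx":0.101,"dy":-0.261,"dz":-0.124,"roll":83}
    - {"fingers":0.4,"dx":0.101,"dy":-0.261,"dz":-0.124,"roll":83}

```text
time: 14.0
tool_pos: [0.606, 0.1536, 0.1284]
tcp_rot: [0.012, 3.14, -0.001]
wrist_force: [-0.9, 0.9, -1.2]
width: 0.603
grip_force: 32.5
```

```bash
python3 -c "
from h import *
move(603.5,156.8,50,82.15)"
```

```text
t 14.0 at [606.  153.6 128.4] yaw 89.6 q6 -1.35 -> d [ 2.7  3.2 78.4] roll 7.4 w 0.603 F [-0.9  0.9 -1.2]
```

Emit:
step_arm:
  commands:
    - {"fingers":0.4,"dx":0.003,"dy":0.003,"dz":0.02,"roll":7.4}
    - {"fingers":0.4,"dx":0.003,"dy":0.003,"dz":0.05,"roll":7.4}
    - {"fingers":0.4,"dx":0.003,"dy":0.003,"dz":0.075,"roll":7.4}
    - {"fingers":0.4,"dx":0.003,"dy":0.003,"dz":0.075,"roll":7.4}
    - {"fingers":0.4,"dx":0.003,"dy":0.003,"dz":0.075,"roll":7.4}
    - {"fingers":0.4,"dx":0.003,"dy":0.003,"dz":0.075,"roll":7.4}

```text
time: 14.75
tool_pos: [0.6012, 0.1597, 0.0551]
tcp_rot: [0.199, 3.133, 0.001]
wrist_force: [-0.9, 0.3, -1.2]
width: 0.606
grip_force: 32.4
```

```bash
python3 -c "
from h import *
move(603.5,157.0,35.7,82.15)"; python3 look.py 5;  python3 chk.py 5 b 58 90 -60 75
python3 -c "
import cv2,numpy as np
t=cv2.imread('pics/top5.png')[110:260,130:330];s=cv2.imread('pics/scene5.png')[180:360,200:400]
cv2.imwrite('pics/c5.png',np.hstack([cv2.resize(t,(400,300)),cv2.resize(s,(400,300))]))
"
```

```text
t 14.75 at [601.2 159.7  55.1] yaw 82.7 q6 -1.22 -> d [-2.5 -2.4 19.4] roll 0.6 w 0.606 F [-0.9  0.3 -1.2]
top tray frame [ -1.6 -77.4] [130.6  35.5] 4.9 n 295 zmed 80.6
scene tray frame [ -2.2 -52.5] [129.3  70.9] 4.1 n 638 zmed 81.1
```

View pics/c5.png

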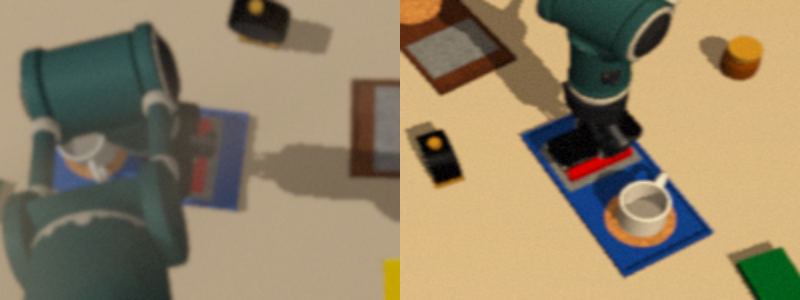

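The case is held just above the red book (right half 595,160), with the mug standing on the coaster. I apply a small correction and lower.

Emit:
step_arm:
  commands:
    - {"fingers":0.4,"dx":-0.002,"dy":-0.002,"dz":0.01,"roll":0.6}
    - {"fingers":0.4,"dx":-0.002,"dy":-0.002,"dz":0.0185,"roll":0.6}
    - {"fingers":0.4,"dx":-0.002,"dy":-0.002,"dz":0.0185,"roll":0.6}
    - {"fingers":0.4,"dx":-0.002,"dy":-0.002,"dz":0.0185,"roll":0.6}

```text
time: 15.35
tool_pos: [0.602, 0.157, 0.0353]
tcp_rot: [0.216, 3.134, -0.0]
wrist_force: [-1.0, 0.1, 5.4]
width: 0.602
grip_force: 33.8
```

```bash
python3 -c "
from h import *
move(603.5,157.0,35.7,82.15)"
```

```text
t 15.35 at [602.  157.   35.3] yaw 82.1 q6 -1.22 -> d [-1.4  0.2 -0.4] roll -0.0 w 0.602 F [-1.   0.1  5.4]
```

Emit:
step_arm:
  commands:
    - {"fingers":-0.6,"dx":0,"dy":0,"dz":0,"roll":0}
    - {"fingers":-1,"dx":0,"dy":0,"dz":0,"roll":0}
    - {"fingers":-1,"dx":0,"dy":0,"dz":0,"roll":0}
    - {"fingers":-1,"dx":0,"dy":0,"dz":0,"roll":0}
    - {"fingers":-1,"dx":0,"dy":0,"dz":-0.06,"roll":0}
    - {"fingers":-1,"dx":0,"dy":0,"dz":-0.12,"roll":0}

```text
time: 16.1
tool_pos: [0.6007, 0.1569, 0.1548]
tcp_rot: [-0.215, -3.131, 0.001]
wrist_force: [1.4, -0.6, -0.6]
width: 0.998
grip_force: 0.0
```

```bash
python3 -c "
from h import *
move(365.5,-306,150,45);move(365.5,-306,150,90)"
```

```text
t 16.1 at [600.7 156.9 154.8] yaw 82.1 q6 -1.22 -> d [ 169.6 -490.7    5.8] roll 37.1 w 0.998 F [ 1.4 -0.6 -0.6]
t 16.1 at [600.7 156.9 154.8] yaw 82.1 q6 -1.22 -> d [ 169.6 -490.7    5.8] roll -7.9 w 0.998 F [ 1.4 -0.6 -0.6]
```

Emit:
step_arm:
  commands:
    - {"fingers":-1,"dx":0.17,"dy":-0.491,"dz":0,"roll":37}
    - {"fingers":-1,"dx":0.17,"dy":-0.491,"dz":0,"roll":37}
    - {"fingers":-1,"dx":0.17,"dy":-0.491,"dz":0,"roll":37}
    - {"fingers":-1,"dx":0.17,"dy":-0.491,"dz":0,"roll":37}
    - {"fingers":-1,"dx":0.17,"dy":-0.491,"dz":0,"roll":37}
    - {"fingers":-1,"dx":0.17,"dy":-0.491,"dz":0,"roll":37}
    - {"fingers":-1,"dx":0.17,"dy":-0.491,"dz":0,"roll":37}
    - {"fingers":-1,"dx":0.17,"dy":-0.491,"dz":0,"roll":37}

```text
time: 17.1
tool_pos: [0.3739, -0.2902, 0.1552]
tcp_rot: [1.198, 2.903, -0.0]
wrist_force: [0.9, -0.1, 0.8]
width: 1.004
grip_force: 0.0
```

```bash
python3 -c "
from h import *
move(365.5,-306,150,45)"; python3 look.py 6;python3 chk.py 6 b 56 74 -60 75;python3 chk.py 6 b 46 60 -60 75; python3 chk.py 6 b 71 85 70 45 c
```

```text
t 17.1 at [ 373.9 -290.2  155.2] yaw 45.1 q6 -1.5 -> d [ -5.2 -17.1   5.2] roll 0.1 w 1.004 F [ 0.9 -0.1  0.8]
top tray frame [ -2.3 -59.7] [129.4  52.4] 0.2 n 891 zmed 62.9
scene tray frame [ -2.3 -57.7] [128.9  51. ] 0.1 n 760 zmed 62.2
top tray frame [ -2.  -60.1] [130.3  54.9] 0.3 n 182 zmed 57.6
scene tray frame [ -2.5 -57.2] [131.1  52.3] 0.3 n 224 zmed 56.8
top circle [-1.1 70.1 30.8] top tray frame [-0.5 70.6] [65.4 65.2] 80.1 n 143 zmed 76.5
scene circle [-0.7 71.5 30.8] scene tray frame [-0.9 71.6] [64.3 64.1] 59.2 n 154 zmed 75.9
```

Emit:
step_arm:
  commands:
    - {"fingers":-1,"dx":-0.003,"dy":-0.016,"dz":0.02,"roll":0}
    - {"fingers":-1,"dx":-0.003,"dy":-0.016,"dz":0.045,"roll":0}
    - {"fingers":-1,"dx":-0.003,"dy":-0.016,"dz":0.065,"roll":0}
    - {"fingers":-1,"dx":-0.003,"dy":-0.016,"dz":0.065,"roll":0}
    - {"fingers":-1,"dx":-0.003,"dy":-0.016,"dz":0.065,"roll":0}

```text
time: 17.82
tool_pos: [0.3665, -0.3019, 0.0905]
tcp_rot: [1.198, 2.903, -0.0]
wrist_force: [0.3, -0.6, 0.1]
width: 1.001
grip_force: 0.0
```

```bash
python3 -c "
from h import *
move(365.5,-306,25,45)"
```

```text
t 17.82 at [ 366.5 -301.9   90.5] yaw 45.2 q6 -1.53 -> d [-2.2 -3.6 65.5] roll 0.2 w 1.001 F [ 0.3 -0.6  0.1]
```

Emit:
step_arm:
  commands:
    - {"fingers":-1,"dx":-0.002,"dy":-0.0035,"dz":0.01,"roll":0}
    - {"fingers":-1,"dx":-0.002,"dy":-0.0035,"dz":0.04,"roll":0}
    - {"fingers":-1,"dx":-0.002,"dy":-0.0035,"dz":0.065,"roll":0}
    - {"fingers":-1,"dx":-0.002,"dy":-0.0035,"dz":0.065,"roll":0}
    - {"fingers":0.3,"dx":-0.002,"dy":-0.0035,"dz":0.065,"roll":0}
    - {"fingers":0.3,"dx":-0.002,"dy":-0.0035,"dz":0.065,"roll":0}
    - {"fingers":0.3,"dx":-0.002,"dy":-0.0035,"dz":0.065,"roll":0}
    - {"fingers":0.3,"dx":-0.002,"dy":-0.0035,"dz":0.065,"roll":0}

```text
time: 18.82
tool_pos: [0.3657, -0.307, 0.0267]
tcp_rot: [1.197, 2.902, -0.002]
wrist_force: [-2.3, 0.6, 6.7]
width: 0.672
grip_force: 31.9
```

```bash
python3 -c "
from h import *
move(365.5,-306,25,45);move(629.6,-284,130,45)"
```

```text
t 18.82 at [ 365.7 -307.    26.7] yaw 45.1 q6 -1.54 -> d [0.8 0.6 1.7] roll 0.1 w 0.672 F [-2.3  0.6  6.7]
t 18.82 at [ 365.7 -307.    26.7] yaw 45.1 q6 -1.54 -> d [-171.2  202.4 -102.9] roll 0.1 w 0.672 F [-2.3  0.6  6.7]
```

Emit:
step_arm:
  commands:
    - {"fingers":0.3,"dx":0,"dy":0,"dz":-0.06,"roll":0}
    - {"fingers":0.3,"dx":-0.03,"dy":0.03,"dz":-0.1,"roll":0}
    - {"fingers":0.3,"dx":-0.172,"dy":0.202,"dz":-0.103,"roll":0}
    - {"fingers":0.3,"dx":-0.172,"dy":0.202,"dz":-0.103,"roll":0}
    - {"fingers":0.3,"dx":-0.172,"dy":0.202,"dz":-0.103,"roll":0}
    - {"fingers":0.3,"dx":-0.172,"dy":0.202,"dz":-0.103,"roll":0}
    - {"fingers":0.3,"dx":-0.172,"dy":0.202,"dz":-0.103,"roll":0}
    - {"fingers":0.3,"dx":-0.172,"dy":0.202,"dz":-0.103,"roll":0}

```text
time: 19.82
tool_pos: [0.6283, -0.2837, 0.1273]
tcp_rot: [-1.198, -2.903, 0.0]
wrist_force: [0.1, 0.8, -2.1]
width: 0.669
grip_force: 34.9
```

```bash
python3 -c "
from h import *
move(629.6,-284,45,45)"
```

```text
t 19.82 at [ 628.3 -283.7  127.3] yaw 45.2 q6 -1.25 -> d [-1.2  0.8 82.3] roll 0.2 w 0.669 F [ 0.1  0.8 -2.1]
```

Emit:
step_arm:
  commands:
    - {"fingers":0.3,"dx":0,"dy":0,"dz":0.04,"roll":0}
    - {"fingers":0.3,"dx":0,"dy":0,"dz":0.08,"roll":0}
    - {"fingers":0.3,"dx":0,"dy":0,"dz":0.08,"roll":0}
    - {"fingers":0.3,"dx":0,"dy":0,"dz":0.08,"roll":0}
    - {"fingers":0.3,"dx":0,"dy":0,"dz":0.08,"roll":0}

```text
time: 20.45
tool_pos: [0.6307, -0.2852, 0.0508]
tcp_rot: [1.198, 2.899, -0.001]
wrist_force: [0.8, 0.1, -1.6]
width: 0.675
grip_force: 34.9
```

```bash
python3 -c "
from h import *
move(629.6,-284,34.7,45)"; python3 look.py 7; python3 chk.py 7 w 82 91 70 38 c
```

```text
t 20.45 at [ 630.7 -285.2   50.8] yaw 45.1 q6 -1.25 -> d [ 1.7  0.  16.1] roll 0.1 w 0.675 F [ 0.8  0.1 -1.6]
top circle [ 5.  20.7 28. ] top tray frame [-2.3 48.3] [34.9 13. ] 17.4 n 30 zmed 89.3
scene circle [-1.1 68.3 23.2] scene tray frame [ 5.3 64.5] [64.2 35.4] 73.3 n 59 zmed 88.7
```

Emit:
step_arm:
  commands:
    - {"fingers":0.3,"dx":0.001,"dy":0,"dz":0.01,"roll":0}
    - {"fingers":0.3,"dx":0.001,"dy":0,"dz":0.0155,"roll":0}
    - {"fingers":0.3,"dx":0.001,"dy":0,"dz":0.0155,"roll":0}
    - {"fingers":0.3,"dx":0.001,"dy":0,"dz":0.0155,"roll":0}

```text
time: 21.05
tool_pos: [0.6286, -0.2832, 0.0347]
tcp_rot: [-1.199, -2.904, -0.0]
wrist_force: [-6.2, 2.3, 12.3]
width: 0.674
grip_force: 36.6
```

```bash
python3 -c "
from h import *
move(629.6,-284,34.7,45)"
```

```text
t 21.05 at [ 628.6 -283.2   34.7] yaw 45.1 q6 -1.25 -> d [-1.2  0.1 -0. ] roll 0.1 w 0.674 F [-6.2  2.3 12.3]
```

Emit:
step_arm:
  commands:
    - {"fingers":0.3,"dx":-0.001,"dy":0,"dz":-0.001,"roll":0}
    - {"fingers":0.3,"dx":-0.001,"dy":0,"dz":-0.001,"roll":0}
    - {"fingers":-1,"dx":-0.001,"dy":0,"dz":-0.001,"roll":0}
    - {"fingers":-1,"dx":-0.001,"dy":0,"dz":-0.001,"roll":0}
    - {"fingers":-1,"dx":-0.001,"dy":0,"dz":-0.001,"roll":0}
    - {"fingers":-1,"dx":-0.001,"dy":0,"dz":-0.06,"roll":0}
    - {"fingers":-1,"dx":-0.001,"dy":0,"dz":-0.11,"roll":0}

```text
time: 21.92
tool_pos: [0.6289, -0.284, 0.1429]
tcp_rot: [-1.198, -2.903, -0.0]
wrist_force: [0.8, -0.2, 0.6]
width: 0.997
grip_force: 0.0
```

```bash
python3 -c "
from h import *
move(420.3,-166.3,110,-0.4)"
```

```text
t 21.93 at [ 628.9 -284.   142.9] yaw 45.1 q6 -1.25 -> d [230.8 -63.8  33.1] roll 45.5 w 0.997 F [ 0.8 -0.2  0.6]
```

Emit:
step_arm:
  commands:
    - {"fingers":-1,"dx":0.05,"dy":-0.014,"dz":0,"roll":45.5}
    - {"fingers":-1,"dx":0.1,"dy":-0.028,"dz":0.01,"roll":45.5}
    - {"fingers":-1,"dx":0.15,"dy":-0.042,"dz":0.02,"roll":45.5}
    - {"fingers":-1,"dx":0.2,"dy":-0.056,"dz":0.04,"roll":45.5}
    - {"fingers":-1,"dx":0.231,"dy":-0.064,"dz":0.07,"roll":45.5}
    - {"fingers":-1,"dx":0.231,"dy":-0.064,"dz":0.09,"roll":45.5}
    - {"fingers":-1,"dx":0.231,"dy":-0.064,"dz":0.09,"roll":45.5}
    - {"fingers":-1,"dx":0.231,"dy":-0.064,"dz":0.09,"roll":45.5}

```text
time: 22.92
tool_pos: [0.4214, -0.167, 0.0532]
tcp_rot: [2.227, 2.213, 0.001]
wrist_force: [0.4, -0.2, 1.0]
width: 1.001
grip_force: 0.0
```

```bash
python3 -c "
from h import *
move(420.3,-166.3,3,-0.4)"; python3 look.py 8; python3 chk.py 8 w 70 82 70 45
```

```text
t 22.93 at [ 421.4 -167.    53.2] yaw -0.4 q6 -0.43 -> d [ 0.7 -1.2 50.2] roll 0.0 w 1.001 F [ 0.4 -0.2  1. ]
top tray frame [ 1.2 67.4] [51.2 50.8] 0.6 n 314 zmed 75.4
scene tray frame [ 0.6 68.6] [52.9 48.6] 62.8 n 171 zmed 74.7
```

The jar is about 2 mm from its coaster centre. Next is the yellow book.

Emit:
step_arm:
  commands:
    - {"fingers":-1,"dx":0.001,"dy":-0.001,"dz":0.03,"roll":0}
    - {"fingers":-1,"dx":0.001,"dy":-0.001,"dz":0.05,"roll":0}
    - {"fingers":-1,"dx":0.001,"dy":-0.001,"dz":0.05,"roll":0}
    - {"fingers":-1,"dx":0.001,"dy":-0.001,"dz":0.05,"roll":0}
    - {"fingers":0.2,"dx":0.001,"dy":-0.001,"dz":0.05,"roll":0}
    - {"fingers":0.2,"dx":0.001,"dy":-0.001,"dz":0.05,"roll":0}
    - {"fingers":0.2,"dx":0.001,"dy":-0.001,"dz":0.05,"roll":0}

```text
time: 23.9
tool_pos: [0.4205, -0.166, 0.0037]
tcp_rot: [2.227, 2.213, 0.001]
wrist_force: [-1.1, -0.5, 6.5]
width: 0.742
grip_force: 33.6
```

```bash
python3 -c "
from h import *
move(420.3,-166.3,3,-0.4);move(634.7,-154,110,87.75)"
```

```text
t 23.9 at [ 420.5 -166.     3.7] yaw -0.4 q6 -0.42 -> d [-0.3 -0.2  0.7] roll 0.0 w 0.742 F [-1.1 -0.5  6.5]
t 23.9 at [ 420.5 -166.     3.7] yaw -0.4 q6 -0.42 -> d [  13.2  214.4 -105.9] roll -88.1 w 0.742 F [-1.1 -0.5  6.5]
```

Emit:
step_arm:
  commands:
    - {"fingers":0.2,"dx":0,"dy":0,"dz":-0.05,"roll":0}
    - {"fingers":0.2,"dx":0.002,"dy":0.03,"dz":-0.1,"roll":-88}
    - {"fingers":0.2,"dx":0.004,"dy":0.07,"dz":-0.106,"roll":-88}
    - {"fingers":0.2,"dx":0.007,"dy":0.11,"dz":-0.106,"roll":-88}
    - {"fingers":0.2,"dx":0.01,"dy":0.15,"dz":-0.106,"roll":-88}
    - {"fingers":0.2,"dx":0.012,"dy":0.19,"dz":-0.106,"roll":-88}
    - {"fingers":0.2,"dx":0.013,"dy":0.214,"dz":-0.106,"roll":-88}
    - {"fingers":0.2,"dx":0.013,"dy":0.214,"dz":-0.106,"roll":-88}

```text
time: 24.9
tool_pos: [0.6351, -0.1536, 0.1081]
tcp_rot: [0.403, 3.115, 0.0]
wrist_force: [-0.9, 0.1, -0.8]
width: 0.739
grip_force: 34.5
```

```bash
python3 -c "
from h import *
move(634.8,-154,30,87.75)"
```

```text
t 24.9 at [ 635.1 -153.6  108.1] yaw 75.2 q6 -1.59 -> d [ 0.3 -0.5 78.1] roll -12.5 w 0.739 F [-0.9  0.1 -0.8]
```

Emit:
step_arm:
  commands:
    - {"fingers":0.2,"dx":0,"dy":0,"dz":0.01,"roll":-12.5}
    - {"fingers":0.2,"dx":0,"dy":0,"dz":0.03,"roll":-12.5}
    - {"fingers":0.2,"dx":0,"dy":0,"dz":0.06,"roll":-12.5}
    - {"fingers":0.2,"dx":0,"dy":0,"dz":0.078,"roll":-12.5}
    - {"fingers":0.2,"dx":0,"dy":0,"dz":0.078,"roll":-12.5}
    - {"fingers":0.2,"dx":0,"dy":0,"dz":0.078,"roll":-12.5}

```text
time: 25.65
tool_pos: [0.6339, -0.154, 0.0308]
tcp_rot: [0.074, 3.14, -0.0]
wrist_force: [-0.0, 0.2, -0.5]
width: 0.741
grip_force: 34.5
```

```bash
python3 -c "
from h import *
move(634.8,-154,12,87.75)"; python3 look.py 9; python3 chk.py 9 w 35 49 -60 70
```

```text
t 25.65 at [ 633.9 -154.    30.8] yaw 87.3 q6 -1.8 -> d [-0.9 -0.  18.8] roll -0.4 w 0.741 F [-0.   0.2 -0.5]
top few 0
scene tray frame [ -0.2 -63.3] [ 83.1 101. ] 89.1 n 259 zmed 47.2
```

Emit:
step_arm:
  commands:
    - {"fingers":0.2,"dx":0,"dy":0,"dz":0.01,"roll":-0.4}
    - {"fingers":0.2,"dx":0,"dy":0,"dz":0.018,"roll":-0.4}
    - {"fingers":0.2,"dx":0,"dy":0,"dz":0.018,"roll":-0.4}
    - {"fingers":0.2,"dx":0,"dy":0,"dz":0.018,"roll":-0.4}

```text
time: 26.25
tool_pos: [0.6329, -0.1537, 0.0118]
tcp_rot: [-0.062, -3.14, -0.0]
wrist_force: [0.2, 0.4, -1.1]
width: 0.739
grip_force: 34.7
```

```bash
python3 -c "
from h import *
move(634.8,-154,12,87.75)"
```

```text
t 26.25 at [ 632.9 -153.7   11.8] yaw 87.7 q6 -1.81 -> d [-1.9 -0.2 -0.2] roll -0.0 w 0.739 F [ 0.2  0.4 -1.1]
```

Emit:
step_arm:
  commands:
    - {"fingers":0.2,"dx":-0.001,"dy":0,"dz":0,"roll":0}
    - {"fingers":0.2,"dx":-0.001,"dy":0,"dz":0.001,"roll":0}
    - {"fingers":-1,"dx":-0.001,"dy":0,"dz":0.001,"roll":0}
    - {"fingers":-1,"dx":-0.001,"dy":0,"dz":0.001,"roll":0}
    - {"fingers":-1,"dx":-0.001,"dy":0,"dz":0.001,"roll":0}
    - {"fingers":-1,"dx":-0.001,"dy":0,"dz":-0.06,"roll":0}
    - {"fingers":-1,"dx":-0.001,"dy":0,"dz":-0.12,"roll":0}
    - {"fingers":-1,"dx":-0.001,"dy":0,"dz":-0.17,"roll":0}

```text
time: 27.25
tool_pos: [0.6348, -0.154, 0.185]
tcp_rot: [0.062, 3.139, -0.001]
wrist_force: [0.4, -0.2, -0.4]
width: 0.999
grip_force: 0.0
```

```bash
python3 -c "
from h import *
move(420,30,200,88)"
```

```text
t 27.25 at [ 634.8 -154.   185. ] yaw 87.7 q6 -1.81 -> d [221.9 175.4 -15.5] roll -0.3 w 0.999 F [ 0.4 -0.2 -0.4]
```

Emit:
step_arm:
  commands:
    - {"fingers":-1,"dx":0.222,"dy":0.175,"dz":-0.015,"roll":0}
    - {"fingers":-1,"dx":0.222,"dy":0.175,"dz":-0.015,"roll":0}
    - {"fingers":-1,"dx":0.222,"dy":0.175,"dz":-0.015,"roll":0}
    - {"fingers":-1,"dx":0.222,"dy":0.175,"dz":-0.015,"roll":0}
    - {"fingers":-1,"dx":0.222,"dy":0.175,"dz":-0.015,"roll":0}
    - {"fingers":-1,"dx":0.222,"dy":0.175,"dz":-0.015,"roll":0}

```text
time: 28.0
tool_pos: [0.4179, 0.0309, 0.1975]
tcp_rot: [0.058, 3.14, 0.0]
wrist_force: [0.5, -0.9, 0.7]
width: 1.0
grip_force: 0.0
```

```bash
python3 look.py 10; for a in "w 26 36 -60 70" "w 70 82 70 45" "b 56 74 -60 75" "b 71 85 70 45 c"; do echo $a; python3 chk.py 10 $a; done; python3 -c "
import cv2,numpy as np
t=cv2.imread('pics/top10.png');s=cv2.imread('pics/scene10.png')
cv2.imwrite('pics/c10.png',np.hstack([cv2.resize(t[100:320,80:460],(400,232)),cv2.resize(s[90:400,160:430],(266,305))[:232]]))"
```

```text
w 26 36 -60 70
top tray frame [ -2.  -61.8] [100.7  64.4] 0.0 n 815 zmed 29.6
scene tray frame [ -1.4 -61.2] [ 67.  100.1] 89.7 n 492 zmed 29.1
w 70 82 70 45
top tray frame [ 1.1 67.5] [50.9 51.3] 90.0 n 318 zmed 75.2
scene tray frame [ 0.8 68.7] [51.2 51.4] 33.9 n 169 zmed 75.0
b 56 74 -60 75
top tray frame [ -2.1 -59.6] [129.2  52.1] 0.3 n 894 zmed 62.9
scene tray frame [ -2.9 -58.3] [128.7  51.9] 0.3 n 764 zmed 62.4
b 71 85 70 45 c
top circle [-0.9 70.1 30.6] top tray frame [-0.7 70.8] [65.2 65. ] 82.1 n 134 zmed 76.6
scene circle [-0.8 71.6 30.7] scene tray frame [-0.9 71.5] [63.4 64.2] 57.4 n 149 zmed 76.7
```

View pics/c10.png

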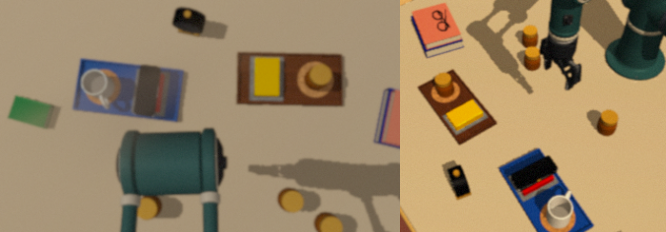

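Both trays are made up. The yellow book (267,76) and jar (318,78) are on the wood tray, and the mug (95,85) and case on the red book (150,90) are on the blue tray. All are within about 2 mm of their targets and the arm is clear, so I hand the job in.

```bash
python3 -c "
from workcell import *
print(finish_job())"
```

```text
the job is handed in; nothing more can be done
None
```

I made up both trays as asked and handed the job in at about 28 s. In the last camera check each item was within about 3 mm of its target, and I left the green book, clock and book stack alone.

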